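# Show the empties bin to the stock camera

### The arm

A 7-joint arm with a two-finger parallel gripper is mounted at the origin on the work surface. World frame = base frame: x ahead of the robot, y to its left, z up, the work surface at z = 0. Lengths are in m, angles in rad, forces in N, time in s.
With the tool pointing down it reaches from about 0.425 to 0.875 m from the base axis. Payload 4.7 kg.
Tool frame: the origin (TCP) lies on the centre line of the jaws, within the pads' length; the fingertips stand 22 mm ahead of it and the grasp point (between the pads) lies 3 mm ahead of it; x points along the fingers, z is the direction in which the jaws open and shut, and the axes are right-handed (so a half turn about x gives the same grasp; the last joint's range is limited). The gripper opens to 85 mm and grips with 20 to 120 N. Pads are 22 mm wide; open, the fingers measure 114 mm over their backs; the gripper's body (76 mm by 85 mm) begins 54 mm behind the grasp point. The pads swing forward as they close: fully open they stand 13 mm farther back than shut.
Start: joints at [-1.108, 0.321, -0.07, 1.45, 0.023, 1.371, -0.057], TCP at [0.282, 0.586, 0.253] pointing down, gripper open.
Joint ranges: [-2.86, 2.86], [-0.3, 2.09], [-1.38, 1.24], [0.06, 2.45], [-1.56, 4.7], [0.09, 2.05], [-2.69, 2.69]. Speed limits (rad/s): [2.57, 2.57, 3.14, 3.14, 3.14, 3.14, 3.14].

### API

Orientations are given as a unit quaternion [x, y, z, w].
In Python, from workcell import arm, eyes gives the robot as it stands. The module is installed in compiled form; this text tells all that it offers.
- The arm moves only by the shell command python3 -m pendant 'ROWS' [FORCE]. ROWS is JSON, a list of rows, each an object of numbers: "fingers": the finger opening in mm, from 0 to 85.4; "x", "y", "z": the shift along the tool's x, y, z in mm; "roll": the turn about the tool's x in degrees. In form: [{"fingers": .., "x": .., "y": .., "z": .., "roll": ..}, ...]. A call has 1 to 10 rows; each row is the pose to reach, as a shift and turn from the pose commanded when the call began, along the tool's axes at that moment; what a row does not reach only later rows make up. A row lasts 1/10 s, in which the tool goes at most 50 mm and 8.59 degrees, less where a joint would pass 70% of its speed; a pose out of reach is approached as far as the arm can. A call with a gripper value outside its range is refused whole. The fingers move at their own pace and stop on an object; FORCE is the grip in N (left out, the last holds). Time passes only in rows, so rows that repeat a pose let the fingers close. It gives the time, the measured TCP pose, the force and the opening at its end, in the units of the state.
- arm.get_state(): the state, without advancing time (a new reading comes with each control period).
- eyes.get_image(name): name is "side" or "top" or "wrist"; returns (picture, depth): 420x560x3 uint8, red, green, blue; 420x560 float32, m along the optical axis (not along the pixel's ray), 0 where there is no reading.
- eyes.camera_model(name): a dict with "intrinsics" (3x3 intrinsics, pixels), "k1" (the pictures are not rectified: a ray, as slopes to the right and down, at radius r is drawn at 1 + k1 r^2 times it, then the intrinsics apply), "R" (3x3) and "t" (3): a world point X has camera coordinates R X + t. Camera axes: x right, y down, z forward; pixel columns grow to the right and rows downward; lengths in m; the calibration is good to about 2 mm. A picture is of the moment at which its call begins: read the wrist's pose just before it. camera_model takes no time and is no camera call; for the wrist camera it gives the pose at the moment of the call.
- arm.sign_off(): hands the job in, once; it reports no verdict.
The state is a dict: "time_s": time; "joint_pos": joint angles; "joint_vel": joint speeds; "effort": joint torques, N m; "eef_pos": TCP position; "tool_rot": TCP orientation; "ft_force": force on the tool from outside, world axes, zero at the start; "wrist_torque": the same for the moment, N m; "opening": opening from 0.0 (shut) to 1.0 (fully open).
Only numpy, scipy, OpenCV 4.12 (cv2) and the standard library are available. Lean on these libraries where they do the work, as an engineer would, in place of code of your own. Each camera call takes 0.05 s, during which the arm holds its last target.

### The job

In the dairy cold store, let the overhead stock camera look into the returned-empties bin, the one with the green lid: press its green lever all the way down so that the lid stands fully raised, hold it there for three seconds, then let go so that the lid closes again. Leave the orange-lidded bin shut and the little milk bottle standing where it is.

Things in the scene. Friction and masses are not known exactly. Their poses are not given: they have to be found in the camera images.
- green_plate (a point): Middle of the top face of the green press plate (50 mm along x, 60 mm along y, ribbed, 156 mm above the bench) at the end of the green-lidded bin's lever. At rest z is up and -x points level out of the bin. The lever's pivot is 90 mm from here along +x, 6 mm lower; the bin's front face 12 mm beyond that. Pressed to the stop, this point is 44 mm lower and 8 mm nearer the bin.
- green_lever (a joint): Green lever's angle, rad: 0 up (lid shut), 0.5 down on its stop (lid fully raised, 1.15 rad; lid angle = 2.3 x this). Takes about 4 to 12 N, sprung; let go, it rises and the lid shuts within 2 s. Bin: grey box 200 x 200 mm, 180 mm high, fixed to the bench, turned up to 17 degrees; flat green lid hinged at the far edge, its near edge rises up and away from the lever.
- orange_lever (a joint): Angle, rad, of the lever of the twin bin beside it (same build, orange lid and lever; the two may swap sides): 0 up and lid shut, 0.5 down and lid raised. To be left alone.
- milk_bottle: Loose white milk bottle with a blue cap, 48 mm diameter, 130 mm high, standing on the bench between the robot and the bins. Origin: centre of its underside, z axis up. A bystander.

How it is judged:
On the way:
1. the green lever is held down, with its lid raised, for two seconds without a break (value of joint green_lever above 0.37 rad and contact force between green_lever and anything else above 0.5 N), for 2 s.
At the end, for the whole second after the job is handed in: Both levers are up and so both lids are shut (levers within 0.04 rad), and the milk bottle stands upright (within 0.15 rad) within 30 mm of where it was (value of joint each of green_lever, orange_lever below 0.04 rad and angle between milk_bottle's own z axis and vertical below 0.15 rad and distance of milk_bottle from where it was at the start of the episode below 0.03 m); the robot touches nothing.
It fails at once if the orange lever is pressed, raising its lid (value of joint orange_lever above 0.08 rad).
It fails at once if the milk bottle is knocked over (angle between milk_bottle's own z axis and vertical above 0.5 rad).
It also fails if it takes over 38 s, if anything falls off the work surface, if the arm or the gripper's body presses on something with over 40 N, if the wrist force passes 120 N, or if a joint passes its speed limit or range.

## Working session

There is one attempt and no reset: what is moved stays moved. The work goes in short steps, Python scripts to look and compute and a shell command to move; the robot and the scene stay as the last step left them, time stands still between calls to the robot, and variables do not carry over. Pictures are saved under pics/ and viewed, and the job is handed in when it is done.

```bash
mkdir -p pics
cat > h.py <<'E'
import numpy as np, cv2
from workcell import arm, eyes
def snap(n,f):
    m=eyes.camera_model(n); p,d=eyes.get_image(n)
    cv2.imwrite(f'pics/{f}.png',p[:,:,::-1]); np.savez(f'pics/{f}.npz',p=p,d=d,K=m['intrinsics'],k1=m['k1'],R=m['R'],t=m['t'])
def cloud(f):
    z=np.load(f'pics/{f}.npz'); d=z['d'];K=z['K'];h,w=d.shape
    uv=np.stack(np.meshgrid(np.arange(w),np.arange(h)),-1).reshape(-1,1,2).astype(float)
    s=cv2.undistortPoints(uv,K,np.array([float(z['k1']),0,0,0])).reshape(h,w,2)
    C=np.dstack([s*d[...,None],d]); X=(C-z['t'])@z['R']
    X[d==0]=np.nan
    return z['p'],X
E
python3 - <<'E'
from h import *
s=arm.get_state();print(s)
snap('top','top0');snap('side','side0')
E
```

```text
{'time_s': 0.0, 'joint_pos': array([-1.10785415,  0.32181756, -0.07006933,  1.45167477,  0.02257337,
        1.37082518, -0.05687729]), 'joint_vel': array([-1.20363399e-03, -2.32627217e-04, -4.86294958e-04, -2.04209886e-04,
       -1.37262232e-03, -1.52383332e-03,  3.48803734e-05]), 'effort': array([ 4.80134131e-04, -4.93586326e+01, -3.82137615e-01, -3.14329290e+01,
        1.30839998e-02,  1.15802829e-02,  7.63751515e-07]), 'eef_pos': array([0.28187385, 0.58514098, 0.252227  ]), 'tool_rot': array([-0.3765883 ,  0.59929096,  0.3758124 ,  0.59816104]), 'ft_force': array([-0.51625709,  0.34231831, -0.73716297]), 'wrist_torque': array([-0.01780102,  0.04414874,  0.00275582]), 'opening': 1.0027875604456278}
```

View pics/top0.png

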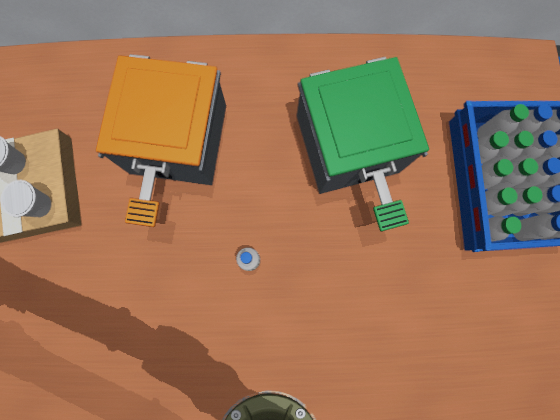

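View pics/side0.png

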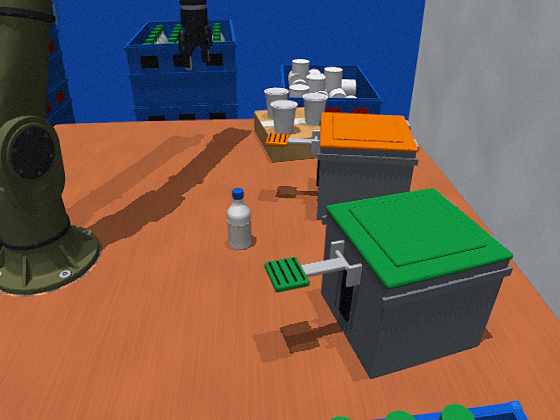

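The top view shows the green plate at about (391,215), the orange plate at (142,213), the bottle cap at (247,258) and the robot base at the bottom. The gripper is out of view on the left. The side view agrees with this.

Run:
```python
from h import *
from scipy.spatial.transform import Rotation as Ro
for f in ['top0','side0']:
    p,X=cloud(f)
    hsv=cv2.cvtColor(p,cv2.COLOR_RGB2HSV)
    g=(hsv[...,0]>50)&(hsv[...,0]<85)&(hsv[...,1]>120)&(hsv[...,2]>40)
    z=X[...,2]
    m=g&(abs(z-.156)<.012)&(X[...,0]>.3)&(abs(X[...,1])<.5)
    n,l,st,c=cv2.connectedComponentsWithStats(m.astype(np.uint8))
    for i in range(1,n):
        if st[i,4]>60:
            P=X[l==i]; r=cv2.minAreaRect(P[:,:2].astype(np.float32)); print(f,'plate',st[i],np.nanmedian(P,0),r)
    m=g&(abs(z-.19)<.02)&(X[...,0]>.3)&(abs(X[...,1])<.5)
    P=X[m]; print('lid',np.nanmean(P,0),cv2.minAreaRect(P[:,:2].astype(np.float32)))
    o=(hsv[...,0]>8)&(hsv[...,0]<22)&(hsv[...,1]>150)&(z>.13)&(z<.17)&(X[...,0]>.3)
    print('orange',np.nanmedian(X[o],0),o.sum())
    b=(hsv[...,0]>100)&(hsv[...,0]<125)&(hsv[...,1]>120)&(abs(z-.125)<.02)&(abs(X[...,1])<.3)&(X[...,0]<.6)
    print('cap',np.nanmedian(X[b],0),b.sum())
s=arm.get_state();print(Ro.from_quat(s['tool_rot']).as_matrix().round(3))
print(Ro.from_quat([-0.3765883 ,  0.59929096,  0.3758124 ,  0.59816104]).as_matrix())
```

```text
top0 plate [491 131  14  18 174] [ 0.629225   -0.4881553   0.15742558] ((0.6312676072120667, -0.48865723609924316), (0.03394154831767082, 0.022631460800766945), 2.2042884826660156)
top0 plate [495 159  13  17 169] [ 0.56963165 -0.48918156  0.15741314] ((0.5715505480766296, -0.48958510160446167), (0.03241482749581337, 0.02023453265428543), 0.792035698890686)
top0 plate [499 188  13  17 160] [ 0.51007795 -0.48937814  0.15739534] ((0.5112305283546448, -0.48956331610679626), (0.020753702148795128, 0.03165740147233009), 89.86969757080078)
top0 plate [374 201  34  30 575] [ 0.47715796 -0.24766317  0.15661449] ((0.4772566556930542, -0.2486678510904312), (0.04779389873147011, 0.0582875981926918), 13.590929985046387)
top0 plate [502 217  13  17 163] [ 0.45102291 -0.48970178  0.15705259] ((0.45159912109375, -0.4899732768535614), (0.03187284991145134, 0.018728384748101234), 1.0334672927856445)
lid [ 0.66814455 -0.19911551  0.19316672] ((0.6751656532287598, -0.20073983073234558), (0.2105543166399002, 0.20499686896800995), 13.833417892456055)
orange [0.49465717 0.23302862 0.15695138] 679
cap [0.4
[... 343 characters left out ...]
2653143406, 0.03400583565235138), 83.65752410888672)
side0 plate [385 411  31   9 210] [ 0.5735771  -0.4865713   0.15760479] ((0.5737597346305847, -0.48546427488327026), (0.011037880554795265, 0.029733773320913315), 85.27027130126953)
lid [ 0.66757514 -0.22402678  0.19224739] ((0.6737083792686462, -0.20324057340621948), (0.20689310133457184, 0.2068479061126709), 13.670134544372559)
orange [0.49276812 0.21648391 0.15651486] 281
cap [0.40510865 0.0275118  0.12717386] 120
[[-0.001 -0.901  0.434]
 [-0.002  0.434  0.901]
 [-1.    -0.    -0.002]]
[[-7.69237267e-04 -9.00964607e-01  4.33891906e-01]
 [-1.77925562e-03  4.33892580e-01  9.00962853e-01]
 [-9.99998121e-01 -7.89504085e-05 -1.93681268e-03]]
```

```bash
python3 -m pendant '[{"fingers":0,"x":-8,"y":-20,"z":-16,"roll":6},{"fingers":0,"x":-16,"y":-50,"z":-41,"roll":14},{"fingers":0,"x":-24,"y":-85,"z":-70,"roll":22},{"fingers":0,"x":-32,"y":-120,"z":-99,"roll":30},{"fingers":0,"x":-40,"y":-155,"z":-128,"roll":38},{"fingers":0,"x":-48,"y":-190,"z":-157,"roll":46},{"fingers":0,"x":-48,"y":-225,"z":-186,"roll":54},{"fingers":0,"x":-48,"y":-260,"z":-215,"roll":62},{"fingers":0,"x":-48,"y":-295,"z":-244,"roll":70},{"fingers":0,"x":-48,"y":-327,"z":-270,"roll":78}]' 40
cat > rel.py <<'E'
import sys
from h import *
from scipy.spatial.transform import Rotation as Ro
s=arm.get_state();R=Ro.from_quat(s['tool_rot']).as_matrix()
g=np.array([float(a) for a in sys.argv[1:4]]);yaw=-76.3+0
d=R.T@(g-s['eef_pos'])*1000
zc=np.degrees(np.arctan2(R[1,2],R[0,2]))
print('t',s['time_s'],'pos',s['eef_pos'].round(4),'d',d.round(1),'roll',zc-yaw,'q',s['joint_pos'].round(2),'F',s['ft_force'].round(2),'op',s['opening'],'xax',R[:,0].round(3))
E
python3 rel.py .477 -.249 .25
```

```text
time_s: 1.1
eef_pos: [0.46, 0.198, 0.3012]
tool_rot: [0.087, 0.702, -0.087, 0.702]
ft_force: [1.7, 0.2, 0.2]
opening: 0.0
t 1.1 pos [0.46   0.198  0.3012] d [  51.2 -429.4  125.4] roll 62.201273637048885 q [-0.76 -0.03  0.3   1.75  0.01  1.42 -0.71] F [1.71 0.16 0.24] op 0.0003451527761100864 xax [-0. -0. -1.]
```

```bash
python3 -m pendant '[{"fingers":0,"x":0,"y":-30,"z":9,"roll":5},{"fingers":0,"x":5,"y":-75,"z":22,"roll":11},{"fingers":0,"x":10,"y":-121,"z":35,"roll":18},{"fingers":0,"x":15,"y":-168,"z":48,"roll":25},{"fingers":0,"x":20,"y":-215,"z":62,"roll":32},{"fingers":0,"x":25,"y":-262,"z":76,"roll":39},{"fingers":0,"x":30,"y":-309,"z":90,"roll":46},{"fingers":0,"x":37,"y":-355,"z":103,"roll":53},{"fingers":0,"x":44,"y":-400,"z":117,"roll":59},{"fingers":0,"x":51,"y":-429,"z":125,"roll":62}]' 
python3 rel.py .477 -.249 .20
python3 - <<'E'
from h import *
snap('side','side1');snap('wrist','wrist1')
a=cv2.imread('pics/side1.png')[100:340,150:550];b=cv2.imread('pics/wrist1.png')[::1]
cv2.imwrite('pics/c1.png',np.hstack([a,cv2.resize(b,(320,240))]))
E
```

```text
time_s: 2.1
eef_pos: [0.4782, -0.2498, 0.2502]
tool_rot: [0.436, 0.556, -0.436, 0.557]
ft_force: [0.8, 0.3, 0.6]
opening: -0.001
t 2.1 pos [ 0.4782 -0.2498  0.2502] d [50.2 -1.  -1.2] roll 0.18588750676352106 q [-0.29  0.09  0.78  1.76 -0.07  1.32 -0.83] F [0.75 0.29 0.64] op -0.0011813426048079153 xax [ 0.    -0.001 -1.   ]
```

View pics/c1.png

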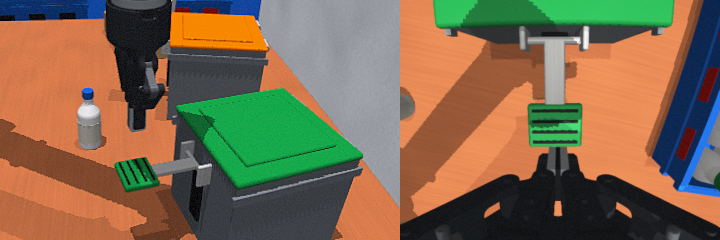

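Wrist view: the plate is centred ahead of the closed fingertips and square to them. Side view: the tip is directly above the plate. I'm lowering onto it now.

```bash
python3 -m pendant '[{"x":20},{"x":45},{"x":62},{"x":70},{"x":76},{"x":82,"y":1},{"x":88,"y":2},{"x":93,"y":3},{"x":97,"y":4},{"x":100,"y":5}]' 
python3 rel.py .477 -.249 .20
```

```text
t 2.2 pos [ 0.477  -0.2511  0.2493] d [49.3  0.6 -2.1] roll 0.05498039971777757 q [-0.29  0.1   0.78  1.76 -0.07  1.32 -0.83] F [0.07 0.01 0.26] op -0.0036024603565568743 xax [-0.003 -0.003 -1.   ]schema error: expected keys fingers, x, y, z, roll
```

```bash
python3 -m pendant '[{"fingers":0,"x":20,"y":0,"z":-2,"roll":0},{"fingers":0,"x":45,"y":0,"z":-2,"roll":0},{"fingers":0,"x":62,"y":0,"z":-2,"roll":0},{"fingers":0,"x":70,"y":0,"z":-2,"roll":0},{"fingers":0,"x":76,"y":0,"z":-2,"roll":0},{"fingers":0,"x":82,"y":1,"z":-2,"roll":0},{"fingers":0,"x":88,"y":2,"z":-2,"roll":0},{"fingers":0,"x":93,"y":3,"z":-2,"roll":0},{"fingers":0,"x":97,"y":4,"z":-2,"roll":0},{"fingers":0,"x":100,"y":5,"z":-2,"roll":0}]'
python3 rel.py .477 -.249 .20
python3 - <<'E'
from h import *
snap('side','side2')
E
```

```text
time_s: 3.2
eef_pos: [0.4817, -0.2422, 0.1505]
tool_rot: [0.433, 0.56, -0.434, 0.557]
ft_force: [-6.7, 1.4, 5.7]
opening: 0.007
t 3.2 pos [ 0.4817 -0.2422  0.1505] d [-49.5  -6.4   5.3] roll 0.6071592161087551 q [-0.27  0.2   0.76  1.87 -0.15  1.13 -0.77] F [-6.67  1.4   5.66] op 0.006723260755240609 xax [-0.004  0.002 -1.   ]
```

View pics/side2.png

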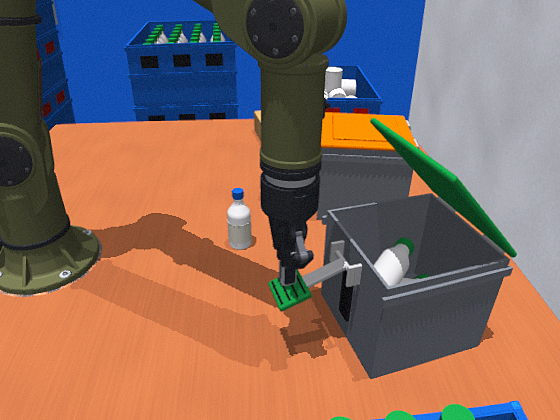

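The side view shows the fingertip on the plate at about (290,285) and the lid well up but not yet at its stop. The bottle and the orange bin are undisturbed. I'll press on in small steps and watch the force.

```bash
python3 -m pendant '[{"fingers":0,"x":2,"y":1,"z":0,"roll":0},{"fingers":0,"x":4,"y":1,"z":0,"roll":0},{"fingers":0,"x":6,"y":2,"z":0,"roll":0},{"fingers":0,"x":6,"y":2,"z":0,"roll":0}]'
python3 -m pendant '[{"fingers":0,"x":1,"y":0,"z":0,"roll":0},{"fingers":0,"x":2,"y":0,"z":0,"roll":0},{"fingers":0,"x":2,"y":0,"z":0,"roll":0}]'
python3 - <<'E'
from h import *
snap('side','side3')
p,X=cloud('side3')
hsv=cv2.cvtColor(p,cv2.COLOR_RGB2HSV)
m=(hsv[...,0]>50)&(hsv[...,0]<85)&(hsv[...,1]>120)&(X[...,2]>.21)&(X[...,0]>.6)&(X[...,1]>-.4)&(X[...,1]<.1)
P=X[m];c=P.mean(0);n=np.linalg.svd(P-c,full_matrices=False)[2][2];print('lid angle',np.arccos(abs(n[2])),m.sum())
E
```

```text
time_s: 3.65
eef_pos: [0.4841, -0.2418, 0.1445]
tool_rot: [0.433, 0.56, -0.434, 0.557]
ft_force: [-4.4, 1.1, 3.3]
opening: 0.004
time_s: 3.95
eef_pos: [0.4848, -0.2417, 0.1425]
tool_rot: [0.434, 0.559, -0.434, 0.558]
ft_force: [-4.5, 0.9, 3.3]
opening: 0.002
lid angle 1.043453930739917 6648
```

View pics/side3.png

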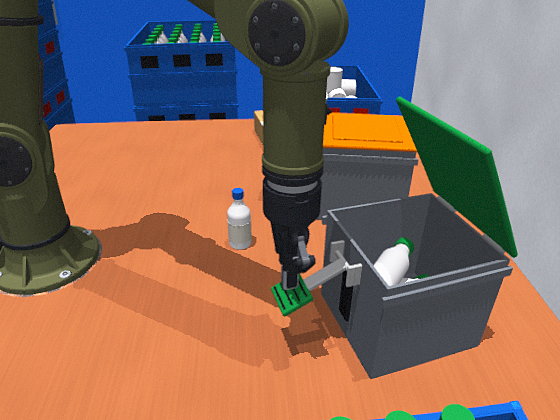

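The fitted lid angle is 1.04 rad, so the lever is at about 0.45. A few more mm should bring it to the stop.

```bash
python3 -m pendant '[{"fingers":0,"x":1,"y":0,"z":0,"roll":0},{"fingers":0,"x":3,"y":0,"z":0,"roll":0},{"fingers":0,"x":4,"y":0,"z":0,"roll":0},{"fingers":0,"x":4,"y":0,"z":0,"roll":0}]'
cat > lid.py <<'E'
import sys
from h import *
f=sys.argv[1]
snap('side',f)
p,X=cloud(f)
hsv=cv2.cvtColor(p,cv2.COLOR_RGB2HSV)
m=(hsv[...,0]>50)&(hsv[...,0]<85)&(hsv[...,1]>120)&(X[...,2]>.21)&(X[...,0]>.6)&(X[...,1]>-.4)&(X[...,1]<.1)
P=X[m];c=P.mean(0);n=np.linalg.svd(P-c,full_matrices=False)[2][2];print('lid angle',np.arccos(abs(n[2])),m.sum())
s=arm.get_state();print(s['time_s'],s['eef_pos'],s['ft_force'])
E
python3 lid.py side4
```

```text
time_s: 4.4
eef_pos: [0.4861, -0.2414, 0.1387]
tool_rot: [0.434, 0.558, -0.433, 0.559]
ft_force: [-2.9, 3.5, 4.4]
opening: -0.0
lid angle 1.1567251508055318 8286
4.45 [ 0.48611783 -0.24151358  0.13869546] [-2.56606676  3.83633281  4.68598954]
```

The lid angle is 1.157 rad, so the lid is at its stop, and the force is gentle. I'll hold for more than 3 s.

```bash
H='hold'; 
python3 -m pendant '[{"fingers":0,"x":0.5,"y":0,"z":0,"roll":0},{"fingers":0,"x":0.5,"y":0,"z":0,"roll":0},{"fingers":0,"x":0.5,"y":0,"z":0,"roll":0},{"fingers":0,"x":0.5,"y":0,"z":0,"roll":0},{"fingers":0,"x":0.5,"y":0,"z":0,"roll":0},{"fingers":0,"x":0.5,"y":0,"z":0,"roll":0},{"fingers":0,"x":0.5,"y":0,"z":0,"roll":0},{"fingers":0,"x":0.5,"y":0,"z":0,"roll":0},{"fingers":0,"x":0.5,"y":0,"z":0,"roll":0},{"fingers":0,"x":0.5,"y":0,"z":0,"roll":0}]'
python3 lid.py side5
python3 -m pendant '[{"fingers":0,"x":0,"y":0,"z":0,"roll":0},{"fingers":0,"x":0,"y":0,"z":0,"roll":0},{"fingers":0,"x":0,"y":0,"z":0,"roll":0},{"fingers":0,"x":0,"y":0,"z":0,"roll":0},{"fingers":0,"x":0,"y":0,"z":0,"roll":0},{"fingers":0,"x":0,"y":0,"z":0,"roll":0},{"fingers":0,"x":0,"y":0,"z":0,"roll":0},{"fingers":0,"x":0,"y":0,"z":0,"roll":0},{"fingers":0,"x":0,"y":0,"z":0,"roll":0},{"fingers":0,"x":0,"y":0,"z":0,"roll":0}]'
python3 -m pendant '[{"fingers":0,"x":0,"y":0,"z":0,"roll":0},{"fingers":0,"x":0,"y":0,"z":0,"roll":0},{"fingers":0,"x":0,"y":0,"z":0,"roll":0},{"fingers":0,"x":0,"y":0,"z":0,"roll":0},{"fingers":0,"x":0,"y":0,"z":0,"roll":0},{"fingers":0,"x":0,"y":0,"z":0,"roll":0},{"fingers":0,"x":0,"y":0,"z":0,"roll":0},{"fingers":0,"x":0,"y":0,"z":0,"roll":0},{"fingers":0,"x":0,"y":0,"z":0,"roll":0},{"fingers":0,"x":0,"y":0,"z":0,"roll":0}]'
python3 -m pendant '[{"fingers":0,"x":0,"y":0,"z":0,"roll":0},{"fingers":0,"x":0,"y":0,"z":0,"roll":0},{"fingers":0,"x":0,"y":0,"z":0,"roll":0},{"fingers":0,"x":0,"y":0,"z":0,"roll":0},{"fingers":0,"x":0,"y":0,"z":0,"roll":0}]'
python3 lid.py side6
```

```text
time_s: 5.45
eef_pos: [0.4862, -0.2415, 0.1384]
tool_rot: [0.434, 0.558, -0.433, 0.558]
ft_force: [-2.4, 3.2, 6.7]
opening: -0.0
lid angle 1.1606284628124817 8352
5.5 [ 0.48619486 -0.24152043  0.13845352] [-3.16993905  4.90191476  6.41680768]
time_s: 6.5
eef_pos: [0.4862, -0.2415, 0.1384]
tool_rot: [0.434, 0.558, -0.433, 0.558]
ft_force: [-2.9, 3.9, 7.1]
opening: -0.002
time_s: 7.5
eef_pos: [0.4862, -0.2415, 0.1385]
tool_rot: [0.434, 0.558, -0.433, 0.558]
ft_force: [-2.4, 5.0, 7.1]
opening: 0.003
time_s: 8.0
eef_pos: [0.4862, -0.2415, 0.1385]
tool_rot: [0.434, 0.558, -0.433, 0.558]
ft_force: [-2.8, 4.2, 6.3]
opening: 0.0
lid angle 1.1608861361495855 8339
8.05 [ 0.48619253 -0.24156443  0.13847482] [-2.76105284  4.7845768   7.16649223]
```

View pics/side6.png

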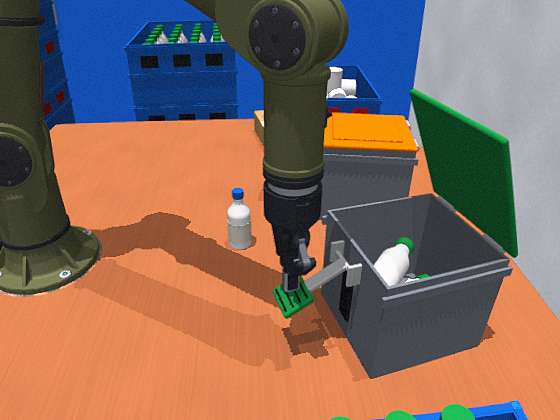

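The side view shows the lid fully raised, near edge at about (415,92), with the plate still held at (293,297). It has been held there for about 3.6 s. Next I'll let it up and retreat.

```bash
python3 -m pendant '[{"fingers":0,"x":-5,"y":-1,"z":0,"roll":0},{"fingers":0,"x":-13,"y":-3,"z":0,"roll":0},{"fingers":0,"x":-22,"y":-5,"z":0,"roll":0},{"fingers":0,"x":-32,"y":-7,"z":0,"roll":0},{"fingers":0,"x":-42,"y":-8,"z":0,"roll":0},{"fingers":0,"x":-55,"y":-8,"z":0,"roll":0},{"fingers":0,"x":-75,"y":-8,"z":0,"roll":0},{"fingers":0,"x":-100,"y":-8,"z":0,"roll":0},{"fingers":0,"x":-125,"y":-8,"z":0,"roll":0},{"fingers":0,"x":-140,"y":-8,"z":0,"roll":0}]'
python3 -m pendant '[{"fingers":0,"x":0,"y":0,"z":0,"roll":0},{"fingers":0,"x":0,"y":0,"z":0,"roll":0},{"fingers":0,"x":0,"y":0,"z":0,"roll":0},{"fingers":0,"x":0,"y":0,"z":0,"roll":0},{"fingers":0,"x":0,"y":0,"z":0,"roll":0},{"fingers":0,"x":0,"y":0,"z":0,"roll":0},{"fingers":0,"x":0,"y":0,"z":0,"roll":0},{"fingers":0,"x":0,"y":0,"z":0,"roll":0},{"fingers":0,"x":0,"y":0,"z":0,"roll":0},{"fingers":0,"x":0,"y":0,"z":0,"roll":0}]'
python3 -m pendant '[{"fingers":0,"x":0,"y":0,"z":0,"roll":0},{"fingers":0,"x":0,"y":0,"z":0,"roll":0},{"fingers":0,"x":0,"y":0,"z":0,"roll":0},{"fingers":0,"x":0,"y":0,"z":0,"roll":0},{"fingers":0,"x":0,"y":0,"z":0,"roll":0},{"fingers":0,"x":0,"y":0,"z":0,"roll":0},{"fingers":0,"x":0,"y":0,"z":0,"roll":0},{"fingers":0,"x":0,"y":0,"z":0,"roll":0},{"fingers":0,"x":0,"y":0,"z":0,"roll":0},{"fingers":0,"x":0,"y":0,"z":0,"roll":0}]'
python3 - <<'E'
from h import *
snap('side','side7')
p,X=cloud('side7')
hsv=cv2.cvtColor(p,cv2.COLOR_RGB2HSV)
b=(hsv[...,0]>100)&(hsv[...,0]<125)&(hsv[...,1]>120)&(abs(X[...,2]-.125)<.02)&(abs(X[...,1])<.3)&(X[...,0]<.6)
print('cap',np.nanmedian(X[b],0),b.sum())
g=(hsv[...,0]>50)&(hsv[...,0]<85)&(hsv[...,1]>120)&(X[...,2]>.05)&(abs(X[...,1]+.25)<.06)&(X[...,0]<.52)&(X[...,0]>.43)
print('plate',np.nanmedian(X[g],0))
m=(hsv[...,0]>50)&(hsv[...,0]<85)&(hsv[...,1]>120)&(X[...,2]>.18)&(X[...,0]>.55)&(X[...,1]>-.35)&(X[...,1]<-.05)
print('lid z',np.percentile(X[m][:,2],[2,50,98]))
print(arm.get_state()['ft_force'],arm.get_state()['time_s'])
E
```

```text
time_s: 9.05
eef_pos: [0.4785, -0.2447, 0.2806]
tool_rot: [0.435, 0.557, -0.433, 0.559]
ft_force: [-0.0, -0.4, -0.2]
opening: -0.005
time_s: 10.05
eef_pos: [0.4778, -0.2442, 0.2778]
tool_rot: [0.434, 0.558, -0.434, 0.558]
ft_force: [0.2, -0.5, 0.3]
opening: 0.002
time_s: 11.05
eef_pos: [0.4778, -0.2442, 0.2778]
tool_rot: [0.434, 0.558, -0.434, 0.558]
ft_force: [-0.3, -0.7, 0.4]
opening: 0.0
cap [0.40525243 0.02682932 0.12676668] 127
plate [ 0.4776565  -0.25863895  0.15590101]
lid z [0.18502149 0.19292322 0.19637288]
[ 0.7779811  -0.30581852 -0.05000297] 11.1
```

View pics/side7.png

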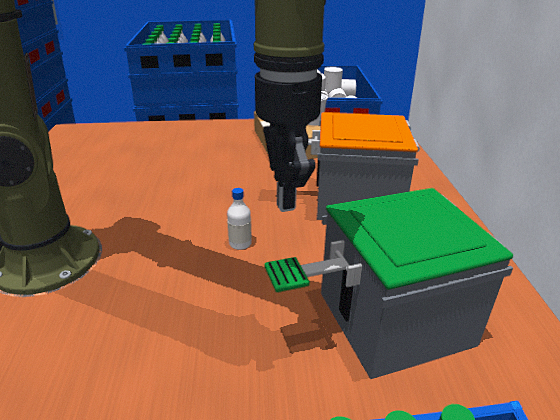

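The side view shows the green lid shut and the plate back at (287,273), z 0.156. The bottle is standing in place at (238,220), the orange lid is shut, and the gripper is clear. I'm handing in.

```bash
python3 -c "
from workcell import arm
print(arm.sign_off())"
```

```text
the job is handed in; nothing more can be done
None
```

I pressed the green lever to its stop with the closed fingertips, held it there for about 3.6 s, then let go so the lid closed. I handed the job in at about 11 s; sign-off reports no verdict.

- **Hold:** the fitted lid angle was 1.157–1.161 rad, against 1.15 rad expected at the stop. The force on the tool stayed under 10 N in every reading.
- **End state:** the green plate is back at z = 0.156 m and the lid lies flat at about z = 0.193 m, both as at the start. The bottle cap is within 1 mm of where it was. In the last picture the orange lid is shut. The gripper is clear, with a wrist force under 1 N.
- **What went wrong:** one move command was refused for missing keys, so nothing moved. The fingertip also pressed about 5 mm to one side of the plate's middle, well within its 60 mm width.

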